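# Slide a microplate under the reading head and start the photometer

### The job

With the fingertips, push the loose 96-well plate lying askew on the photometer's deck along the track and under the low optical bridge until it is fully home against the end stop; slide it flat on the deck all the way, never lift or tip it, and do not bump the bridge. Only then press the round start key all the way down and let it come up again. Leave everything else on the bench where it stands.

Things in the scene. Friction and masses are not known exactly. Their poses are not given: they have to be found in the camera images.
- reader: Bench-top microplate photometer, fixed. Origin on the bench (z = 0) below the middle of its optical bridge; x runs along the track, the way plates are pushed in, y to the left, z up. Dark flat deck 22 mm above the bench, x -233 to +93 mm, y -117 to +50 mm. To the left, y 80 to 250 mm, x -150 to +90 mm, a cream housing, top 74 mm above the bench, with screen, flat keys and the round start key
- end_stop (a point): End stop across the far end of the track: middle of its near face, at deck height, 63.9 mm along x from the reader's origin. 105 mm wide, 10 mm above the deck. A plate touching it has its centre at the reader's x = 0: that is home
- left_rail (a point): Long straight rail on the left of the deck: point on its inner face, at deck height, at reader x = -135 mm, y = +44.5 mm. It runs along the whole track, x -235 to +75 mm, 8 mm above the deck
- right_rail (a point): Short rail on the right: point on its inner face, at deck height, at reader x = -25 mm, y = -46 mm, where the straight part begins (it ends at x = +76 mm). In front of it a lead-in flares outwards by about 10 mm to x = -48 mm. 8 mm above the deck
- optical_head: The low optical bridge, fixed: a grey beam across the track; frame the same as reader. x -30 to +30 mm, y -77 to +92 mm, underside 41 mm and top 71 mm above the bench, 4.6 mm above a plate lying flat. Its right leg stands on the deck, y -75.5 to -55.5 mm, x -22 to +22 mm
- plate: The loose plate: white, 96 round wells, 127.8 mm long (its x), 85.5 wide (y), 14.4 high, about 80 g, straight sides; origin at the centre of its underside. Starts on the deck before the bridge, askew by up to 12 degrees, the middle of its left side 16 to 40 mm off the left rail, x roughly along the track. Smooth and light: slides with under 1 N. Home, its rear end stands 34 mm out in front of the bridge
- start_key (a joint): Travel of the round start key in m: 0 up, 0.006 fully pressed; it springs back. Vertical push, about 1.5 N to begin and 5 N at the bottom
- start_key_top (a point): Middle of the top face of the start key: light round cap, 28 mm across, standing 10 mm proud of a round grey collar on top of the housing, 96 mm above the bench; it moves down with the key
- deep_plate: Bystander: tall deep-well plate with square wells, 128 x 86 x 44 mm, on the bench to the right of the photometer; too tall for the bridge. Origin at the centre of its underside
- amber_bottle: Bystander: amber reagent bottle, 42 mm across, 85 mm high, on the bench close to the right of the photometer. Origin at the centre of its underside
- jar: Bystander: white screw-top jar, 48 mm across, 55 mm high, on the bench close to the right of the photometer. Origin at the centre of its underside
- vial: Bystander: small glass vial, 24 mm across, 46 mm high, standing on the photometer's housing beyond the key, at the left. Origin at the centre of its underside
- tube_rack: Bystander: black rack of blood tubes, 101 x 63 mm, 85 mm high over the caps, on the bench to the left of the photometer. Origin at the centre of its underside
Mind the look-alikes: they are no part of the job. There is more than one size of the plate; the one meant has the size given above.

How it is judged:
On the way, in this order (a step that is already met when the one before it is completed fails the run):
1. the plate lies fully home under the bridge, flat and against the end stop (x of plate in the frame of reader between -0.005 and 0.003 m and y of plate in the frame of reader between -0.007 and 0.007 m and z of plate in the frame of reader between 0.018 and 0.025 m and angle between the x axis of plate and the x axis of reader, either way round below 0.07 rad and angle between plate's own z axis and vertical below 0.04 rad and value of joint start_key below 0.001 m), for 0.2 s.
2. the start key is pressed all the way down (value of joint start_key above 0.0048 m), for 0.05 s.
At the end, for the whole second after the job is handed in: The plate is at rest flat on the deck (tilt under 0.04 rad), against the end stop (centre 5 mm short to 3 mm past home along the track, within 7 mm across it), square within 0.07 rad; the start key was pressed at least 4.8 mm after the plate came home, and is up again (all of step 1 and linear speed of plate below 0.005 m/s); the robot touches nothing.
It fails at once if the plate is lifted off the deck by more than 4 mm (z of plate in the frame of reader above 0.026 m).
It fails at once if the plate is tipped by more than 4 degrees (angle between plate's own z axis and vertical above 0.07 rad).
It fails at once if the optical bridge is bumped with more than 5 N (contact force between optical_head and anything else above 5 N).
It fails at once if the start key is pressed while the plate is not home (value of joint start_key above 0.003 m and not (x of plate in the frame of reader between -0.005 and 0.003 m and y of plate in the frame of reader between -0.007 and 0.007 m and z of plate in the frame of reader between 0.018 and 0.025 m and angle between the x axis of plate and the x axis of reader, either way round below 0.07 rad and angle between plate's own z axis and vertical below 0.04 rad)).
It fails at once if a bystander is shifted by more than 20 mm or tipped (distance of any of deep_plate, amber_bottle, jar, vial, tube_rack from where it was at the start of the episode above 0.02 m or angle between any of deep_plate, amber_bottle, jar, vial, tube_rack's own z axis and vertical above 0.2 rad).
It also fails if it takes over 61 s, if anything falls off the work surface, if the arm or the gripper's body presses on something with over 40 N, if the wrist force passes 120 N, or if a joint passes its speed limit or range.

### The arm

A 6-joint arm with a two-finger parallel gripper is mounted at the origin on the work surface. World frame = base frame: x ahead of the robot, y to its left, z up, the work surface at z = 0. Lengths are in m, angles in rad, forces in N, time in s.
With the tool pointing down it reaches from about 0.225 to 0.875 m from the base axis. Payload 3.4 kg.
Tool frame: the origin (TCP) lies midway between the tips of the shut fingers; the grasp point (between the pads) lies 19 mm behind it; z points along the fingers, y is the line along which they close (so a half turn about z gives the same grasp; the last joint's range is limited). The gripper opens to 85 mm and grips with 20 to 120 N. Pads are 22 mm wide; open, the fingers measure 114 mm over their backs; the gripper's body (76 mm by 85 mm) begins 54 mm behind the grasp point. The pads swing forward as they close: fully open they stand 13 mm farther back than shut.
Start: joints at [-1.254, 0.276, 1.505, -0, 1.361, -0.121], TCP at [0.244, -0.521, 0.211] pointing down, gripper open.
Joint ranges: [-2.89, 2.89], [-0.75, 2.08], [0.22, 2.7], [-1.18, 4.32], [0.11, 2.71], [-2.7, 2.7]. Speed limits (rad/s): [2.57, 2.57, 3.14, 3.14, 3.14, 3.14].

### API

Orientations are given as a unit quaternion [w, x, y, z].
In Python, from rig import * gives the robot as it stands.
- The arm moves only by the tool apply_moves, never from a script. Its argument "steps" is one flat list of numbers, 4 for each row, row after row: the shift along the world's x, y, z in cm, then the turn about the world's z in degrees. A call has 1 to 8 rows; each row is the pose to reach, as a shift and turn from the pose commanded when the call began; what a row does not reach only later rows make up. A row lasts 1/12 s, in which the tool goes at most 41.7 mm and 7.16 degrees, less where a joint would pass 70% of its speed; a pose out of reach is approached as far as the arm can. A call with a gripper value outside its range is refused whole. "jaw" is the closure in counts, from 0 (fully open) to 255 (shut), set as the call begins (left out, the last holds). The fingers move at their own pace and stop on an object; "newtons" is the grip in N (left out, the last holds). Time passes only in rows, so rows that repeat a pose let the fingers close. It gives the time, the measured TCP pose, the force, the opening and the grip force at its end, in the units of the state.
- get_state(): the state, without advancing time (a new reading comes with each control period).
- get_image(name): name is "scene" or "side" or "wrist"; returns the picture (384x512x3 uint8, red, green, blue); there is no depth.
- calibration(name): a dict with "fx", "fy", "cx", "cy" (pixels), "xyz" and "rotation" of the camera in the world. Camera axes: x right, y up, looking along -z (the intrinsics and any distortion apply to the point x, -y, -z); pixel columns grow to the right and rows downward; lengths in m; the calibration is good to about 2 mm. The wrist camera is an equidistant fisheye: a pixel r from the principal point sees the ray r / f radians off the axis. A picture is of the moment at which its call begins: read the wrist's pose just before it. calibration takes no time and is no camera call; for the wrist camera it gives the pose at the moment of the call.
- sign_off(): hands the job in; it is judged then, once.
The state is a dict: "clock": time; "qpos": joint angles; "qd": joint speeds; "effort": joint torques, N m; "position": TCP position; "ee_rot": TCP orientation; "contact_force": force on the tool from outside, world axes, zero at the start; "moment": the same for the moment, N m; "width": finger opening in m; "gripper_force": force on a finger pad.
Only numpy, scipy, OpenCV 4.12 (cv2) and the standard library are available. Lean on these libraries where they do the work, as an engineer would, in place of code of your own. Each camera call takes 0.05 s, during which the arm holds its last target. There are 200 camera calls.

## Working session

There is one attempt and no reset: what is moved stays moved. The work goes in short steps, Python scripts to look and compute and a tool call to move; the robot and the scene stay as the last step left them, time stands still between calls to the robot, and variables do not carry over. Pictures are saved under pics/ and viewed, at most 10 in all, crops included, and the job is handed in when it is done.

Besides the shell and the picture viewer there is one more tool, called after ">>>" by a JSON object that holds its "op" and its "data", one argument or row to a line. apply_moves: Moves the arm, as the interface text tells. Its arguments: {"type":"object","properties":{"steps":{"type":"array","items":{"type":"number"}},"jaw":{"type":"number"},"newtons":{"type":"number"}},"required":["steps"]}

```bash
mkdir -p pics; ls; python3 - <<'E'
from rig import *
import cv2
for n in ["scene","side"]:
    im=get_image(n); cv2.imwrite(f"pics/{n}0.png",im[:,:,::-1]); c=calibration(n); print(n,c)
s=get_state();print(s)
E
```

```text
pics
scene {'fx': 423.32753004040745, 'fy': 423.32753004040745, 'cx': 259.86203410563957, 'cy': 185.4062099800362, 'xyz': array([ 0.94098467, -0.49707825,  0.88338438]), 'rotation': array([0.88900625, 0.31096424, 0.11152229, 0.31706767])}
side {'fx': 384.32965487092383, 'fy': 384.32965487092383, 'cx': 251.97242293739907, 'cy': 189.97962828597153, 'xyz': array([0.40825049, 0.89602461, 0.61771405]), 'rotation': array([-0.06692475, -0.0260414 ,  0.49141973,  0.86795712])}
{'clock': 0.1, 'qpos': array([-1.25399703e+00,  2.76514236e-01,  1.50603310e+00,  2.21650597e-05,
        1.36069987e+00, -1.21003554e-01]), 'qd': array([-2.65220356e-04,  4.52732010e-05, -2.56075077e-03, -6.18498304e-04,
       -1.18509399e-03,  7.72397652e-04]), 'effort': array([ 9.70666842e-04, -4.17699087e+01, -2.46406764e+01, -3.23684571e-04,
        5.85505055e-03,  5.77822760e-06]), 'position': array([ 0.24360995, -0.52027297,  0.21012564]), 'ee_rot': array([-8.24373510e-04,  9.76136772e-01,  2.17155054e-01, -7.00741694e-05]), 'contact_force': array([ 0.40183614, -0.01299871, -0.28624523]), 'moment': array([-0.02742664, -0.0568336 ,  0.02507937]), 'gripper_force': 0.0, 'width': 0.08534145959044698}
```

View pics/scene0.png

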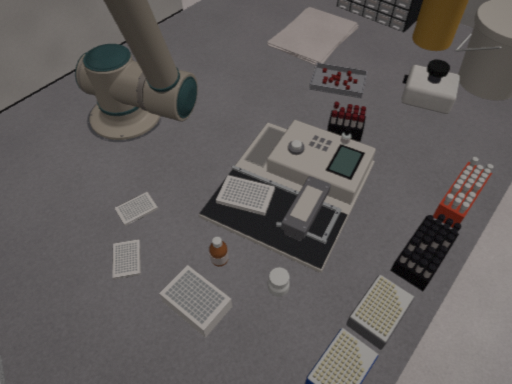

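View pics/side0.png

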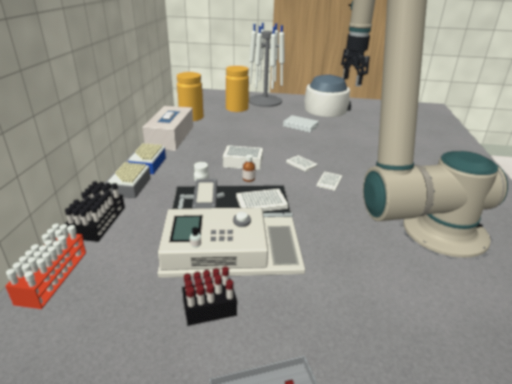

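The scene view shows the white plate on the dark deck at about (246,195), the bridge at (306,207) and the key at (297,146). The side view shows the key at (243,217) and the plate at (263,200). I'll enlarge both.

```bash
cat > h.py <<'E'
import numpy as np, cv2
from scipy.spatial.transform import Rotation as R
from rig import *
def rot(q): return R.from_quat([q[1],q[2],q[3],q[0]])
def rays(c,uv,fish=False):
    uv=np.atleast_2d(np.asarray(uv,float)); a=(uv[:,0]-c['cx'])/c['fx']; b=(uv[:,1]-c['cy'])/c['fy']
    if fish:
        r=np.hypot(a,b)+1e-12; d=np.c_[np.sin(r)*a/r,-np.sin(r)*b/r,-np.cos(r)]
    else: d=np.c_[a,-b,-np.ones_like(a)]
    return rot(c['rotation']).apply(d)
def onz(c,uv,z,fish=False):
    d=rays(c,uv,fish); return c['xyz']+d*((z-c['xyz'][2])/d[:,2])[:,None]
def tri(l):
    A=np.zeros((3,3));b=np.zeros(3)
    for c,uv,f in l:
        d=rays(c,uv,f)[0]; d/=np.linalg.norm(d); P=np.eye(3)-np.outer(d,d); A+=P;b+=P@c['xyz']
    return np.linalg.solve(A,b)
def proj(c,p):
    q=rot(c['rotation']).inv().apply(np.atleast_2d(p)-c['xyz']); return np.c_[c['cx']-c['fx']*q[:,0]/q[:,2], c['cy']+c['fy']*q[:,1]/q[:,2]]
E
python3 - <<'E'
import cv2
a=cv2.imread('pics/scene0.png')[115:265,195:385]; b=cv2.imread('pics/side0.png')[175:280,150:310]
cv2.imwrite('pics/c1.png',cv2.resize(a,None,fx=4,fy=4,interpolation=cv2.INTER_CUBIC))
cv2.imwrite('pics/c2.png',cv2.resize(b,None,fx=5,fy=5,interpolation=cv2.INTER_CUBIC))
E
```

```text
(no output)
```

View pics/c1.png

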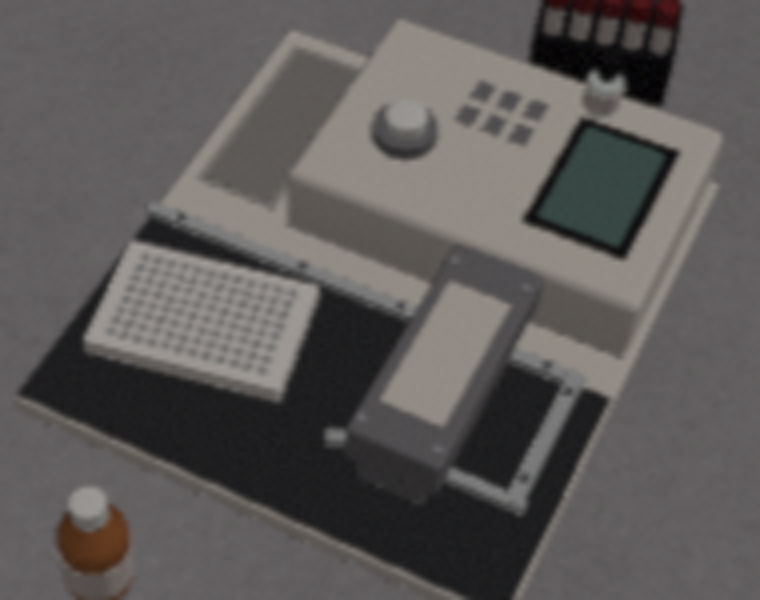

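View pics/c2.png

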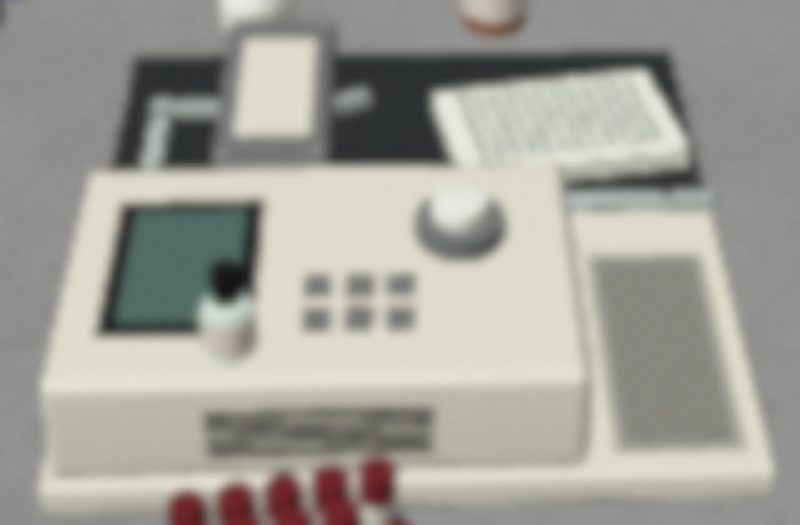

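```bash
cat > m1.py <<'E'
from h import *
S,D=calibration('scene'),calibration('side')
s=lambda u,v:(u/4+195-.4,v/4+115-.4); d=lambda u,v:(u/5+150-.4,v/5+175-.4)
def fit(m,w):
    m=np.array(m);w=np.array(w);mc,wc=m.mean(0),w.mean(0)
    a=(m-mc)[:,0]+1j*(m-mc)[:,1];b=(w-wc)[:,0]+1j*(w-wc)[:,1];t=np.angle((a.conj()*b).sum())
    M=np.array([[np.cos(t),-np.sin(t)],[np.sin(t),np.cos(t)]]);o=wc-M@mc;return t,o,M,((w-o)@M-m)*1e3
H=[(-.15,.08),(.09,.08),(.09,.25),(-.15,.25)]
hs=[s(290,180),s(637,305),s(720,135),s(400,20)];hd=[d(563,170),d(93,172),d(42,382),d(585,382)]
B=[(-.03,-.077),(.03,-.077),(.03,.092),(-.03,.092)];bs=[s(350,432),s(447,465),s(540,283),s(450,247)]
K=[(-.233,-.117),(.093,-.117)];ks=[s(20,400),s(513,600)];kd=[d(670,55),d(135,58)]
ws=np.r_[onz(S,hs,.074),onz(S,bs,.071),onz(S,ks,.022)][:,:2]; wd=np.r_[onz(D,hd,.074),onz(D,kd,.022)][:,:2]
for n,m,w in(('scene',H+B+K,ws),('side',H+K,wd),('both',H+B+K+H+K,np.r_[ws,wd])):
    t,o,M,e=fit(m,w);print(n,np.degrees(t).round(2),o.round(4),e.round(1).tolist())
print('house tri z',[tri([(S,a,0),(D,b,0)])[2].round(4) for a,b in zip(hs,hd)])
k=tri([(S,s(408,116),0),(D,d(459,202),0)]);print('key',k.round(4),'reader',((k[:2]-o)@M).round(4))
ps=[s(135,245),s(320,288),s(283,390),s(87,343)];pd=[d(688,155),d(460,165),d(430,92),d(650,68)]
for a,b in zip(ps,pd):
    p=tri([(S,a,0),(D,b,0)]);print('plate',p.round(4),((p[:2]-o)@M).round(4))
P=[(-.0639,.04275),(.0639,.04275),(.0639,-.04275),(-.0639,-.04275)]
for n,c,q in(('s',S,ps),('d',D,pd)):
    t2,o2,_,e2=fit(P,onz(c,q,.0364)[:,:2]);print(n,'plate ang rel',np.degrees(t2-t).round(2),((o2-o)@M).round(4),e2.round(1).tolist())
E
python3 m1.py
```

```text
scene 12.03 [0.6512 0.0305] [[4.7, 1.2], [-2.9, 6.2], [-1.8, -4.2], [5.7, 0.5], [1.3, 2.6], [-0.4, 7.5], [-1.9, -14.3], [-2.4, -13.0], [0.9, 1.2], [-3.1, 12.3]]
side 10.83 [0.6495 0.0313] [[0.4, 4.8], [-2.7, 2.8], [-3.3, -5.1], [2.4, 0.1], [1.5, -1.2], [1.7, -1.5]]
both 11.47 [0.6506 0.0308] [[4.5, -0.7], [-3.2, 6.6], [-3.7, -3.7], [3.8, -1.4], [2.6, 1.9], [0.8, 7.4], [-2.1, -14.4], [-2.6, -13.8], [2.6, -1.5], [-1.5, 12.8], [0.4, 7.2], [-2.7, 2.5], [-1.6, -5.4], [4.2, 2.4], [-0.7, 2.0], [-0.6, -1.9]]
house tri z [np.float64(0.0703), np.float64(0.0758), np.float64(0.0749), np.float64(0.0723)]
key [0.5289 0.1553 0.0963] reader [-0.0945  0.1462]
plate [ 4.264e-01 -2.000e-04  3.350e-02] [-0.2259  0.0142]
plate [0.5467 0.0429 0.0415] [-0.0995  0.0325]
plate [ 0.5768 -0.0321  0.0392] [-0.0849 -0.047 ]
plate [ 0.4565 -0.081   0.038 ] [-0.2125 -0.071 ]
s plate ang rel 10.95 [-0.1553 -0.0169] [[1.9, -1.3], [-0.8, -0.9], [-1.0, 1.7], [-0.1, 0.6]]
d plate ang rel 7.22 [-0.1565 -0.021 ] [[0.3, 4.9], [-1.7, -4.4], [3.3, 3.4], [-1.8, -4.0]]
```

>>> {"op": "apply_moves", "data": {
  "steps": [30, 48, 5, -13.7, 30, 48, 5, -13.7, 30, 48, 5, -13.7, 30, 48, 5, -13.7, 30, 48, 5, -13.7, 30, 48, 5, -13.7, 30, 48, 5, -13.7, 30, 48, 5, -13.7],
  "jaw": 150
}}

```text
clock: 0.77
position: [0.4201, -0.2372, 0.2402]
ee_rot: [-0.0, 0.995, 0.099, -0.0]
contact_force: [0.4, -0.5, 0.2]
width: 0.0353
gripper_force: 0.0
```

>>> {"op": "apply_moves", "data": {
  "steps": [12.4, 19.8, 2, 0, 12.4, 19.8, 2, 0, 12.4, 19.8, 2, 0, 12.4, 19.8, 2, 0, 12.4, 19.8, 2, 0, 12.4, 19.8, 2, 0, 12.4, 19.8, 2, 0, 12.4, 19.8, 2, 0]
}}

```text
clock: 1.43
position: [0.5439, -0.04, 0.2596]
ee_rot: [0.0, 0.995, 0.101, -0.001]
contact_force: [0.2, 0.1, -0.7]
width: 0.0353
gripper_force: 0.0
```

```bash
python3 - <<'E'
from h import *
s=get_state();c=calibration('wrist');im=get_image('wrist');print(s['position'],s['ee_rot'],c)
cv2.imwrite('pics/w0.png',cv2.resize(im[:,:,::-1],(768,576),interpolation=cv2.INTER_CUBIC)); np.save('w0.npy',im)
import pickle;pickle.dump(c,open('w0.pkl','wb'))
E
```

```text
[ 0.5439287  -0.03999017  0.25963775] [ 5.79375536e-05  9.94915670e-01  1.00709239e-01 -6.75570658e-04] {'fx': 297.3186396354542, 'fy': 297.3186396354542, 'cx': 254.99570132981947, 'cy': 188.1572971477615, 'xyz': array([ 0.60936187, -0.02529522,  0.4235437 ]), 'rotation': array([ 0.76758669, -0.10426246,  0.08539241, -0.62661644])}
```

View pics/w0.png

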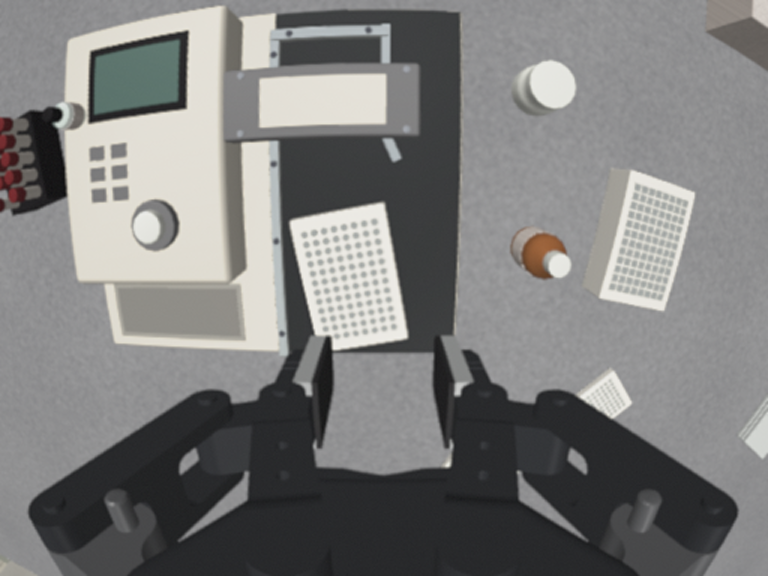

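The wrist view shows the plate's top corners at (290,219), (386,203), (408,340) and (326,350). The key is at (153,226), the bridge's right end at (419,65–138), the deck's right corners at (461,12) and (453,352), and the left rail's inner edge at u≈280–287.

```bash
cat > m2.py <<'E'
from h import *
import pickle; c=pickle.load(open('w0.pkl','rb'))
f=lambda *l:[((u+.5)/1.5-.5,(v+.5)/1.5-.5) for u,v in l]
exec(open('m1.py').read().split("H=[")[0].split("S,D=")[0]); src=open('m1.py').read(); exec(src[src.index('def fit'):src.index('H=[')])
m=[(.093,-.117),(-.233,-.117),(-.03,-.077),(.03,-.077),(-.15,.08)]
w=np.r_[onz(c,f((461,12),(453,352)),.022,True),onz(c,f((419,138),(419,65)),.071,True),onz(c,f((228,280)),.074,True)][:,:2]
t,o,M,e=fit(m,w);print(np.degrees(t),o,e.round(1).tolist())
r=lambda p:((np.array(p)[:,:2]-o)@M*1e3).round(1).tolist()
print('rail',r(onz(c,f((279,60),(282,240),(287,345)),.03,True)))
print('key',onz(c,f((153,226)),.096,True),r(onz(c,f((153,226)),.096,True)))
P=[(.0639,.04275),(.0639,-.04275),(-.0639,-.04275)]
p=onz(c,f((290,219),(386,203),(408,340)),.0364,True);t2,o2,_,e2=fit(P,p[:,:2])
print('plate',np.degrees(t2-t),o2,((o2-o)@M).round(4),e2.round(1).tolist(),r(p))
print('lead-in, bottle',r(onz(c,f((397,158)),.03,True)),r(onz(c,f((560,265)),.085,True)))
S,D=calibration('scene'),calibration('side')
print('key tri',tri([(S,(408/4+194.6,116/4+114.6),0),(D,(459/5+149.6,202/5+174.6),0),(c,f((153,226))[0],True)]))
E
python3 m2.py
```

```text
10.880659008362043 [0.64999356 0.03183024] [[0.1, -0.5], [0.2, -3.2], [-1.2, 0.7], [-2.1, 1.4], [3.1, 1.6]]
rail [[43.4, 44.6], [-120.7, 42.6], [-224.1, 43.1]]
key [[0.5296647  0.14883391 0.096     ]] [[-96.1, 137.6]]
plate 9.741663869635337 [ 0.49960968 -0.01773749] [-0.157  -0.0203] [[0.7, 0.4], [0.4, 0.0], [-1.1, -0.5]] [[-100.6, 33.2], [-86.4, -51.5], [-213.8, -73.9]]
lead-in, bottle [[-47.1, -60.6]] [[-127.9, -195.0]]
key tri [0.52918391 0.15254671 0.09511084]
```

>>> {"op": "apply_moves", "data": {
  "steps": [-2.6, -6.1, 0, -0.5, -2.6, -6.1, 0, -0.5, -2.6, -6.1, -4, -0.5, -2.6, -6.1, -8, -0.5, -2.6, -6.1, -12, -0.5, -2.6, -6.1, -16, -0.5, -2.6, -6.1, -20, -0.5, -2.6, -6.1, -20, -0.5],
  "jaw": 255
}}

```text
clock: 2.15
position: [0.5103, -0.1016, 0.0535]
ee_rot: [-0.003, 0.996, 0.094, -0.008]
contact_force: [-1.4, 0.2, -0.6]
width: -0.0002
gripper_force: 0.0
```

>>> {"op": "apply_moves", "data": {
  "steps": [0, 0, -1.5, 0, 0, 0, -2.5, 0, 0, 0, -3.1, 0, 0, 0, -3.1, 0]
}}

```text
clock: 2.48
position: [0.5174, -0.1027, 0.0294]
ee_rot: [-0.0, 0.996, 0.094, -0.0]
contact_force: [0.6, 0.5, 1.0]
width: -0.0
gripper_force: 0.0
```

>>> {"op": "apply_moves", "data": {
  "steps": [-0.19, 0.98, 0, 0, -0.38, 1.96, 0, 0, -0.49, 2.55, 0, 0, -0.6, 3.14, 0, 0, -0.68, 3.53, 0, 0, -0.76, 3.93, 0, 0, -0.83, 4.32, 0, 0, -0.83, 4.32, 0, 0]
}}

```text
clock: 3.15
position: [0.5092, -0.0582, 0.0293]
ee_rot: [-0.0, 0.995, 0.095, -0.0]
contact_force: [-0.2, 0.1, -0.8]
width: 0.0002
gripper_force: 0.0
```

>>> {"op": "apply_moves", "data": {
  "steps": [-0.04, 0.2, 0, 0, -0.08, 0.4, 0, 0, -0.08, 0.4, 0, 0]
}}

```text
clock: 3.4
position: [0.5085, -0.0549, 0.0292]
ee_rot: [-0.0, 0.995, 0.095, -0.0]
contact_force: [-1.1, 0.5, 0.3]
width: 0.0001
gripper_force: 0.0
```

```bash
python3 - <<'E'
from h import *
import pickle
s=get_state();c=calibration('wrist');im=get_image('wrist');print(s['position'],s['contact_force'])
sc=get_image('scene')[115:265,195:385]
np.save('w1.npy',im);pickle.dump(c,open('w1.pkl','wb'))
a=cv2.resize(im[100:300,130:330],(600,600),interpolation=cv2.INTER_CUBIC)
cv2.imwrite('pics/w1.png',cv2.resize(im,(768,576))[:,:,::-1]);cv2.imwrite('pics/s1.png',cv2.resize(sc,None,fx=4,fy=4,interpolation=cv2.INTER_CUBIC)[:,:,::-1])
E
```

```text
[ 0.50852263 -0.05486564  0.02918561] [-1.05750338  0.48780377  0.32388845]
```

View pics/s1.png

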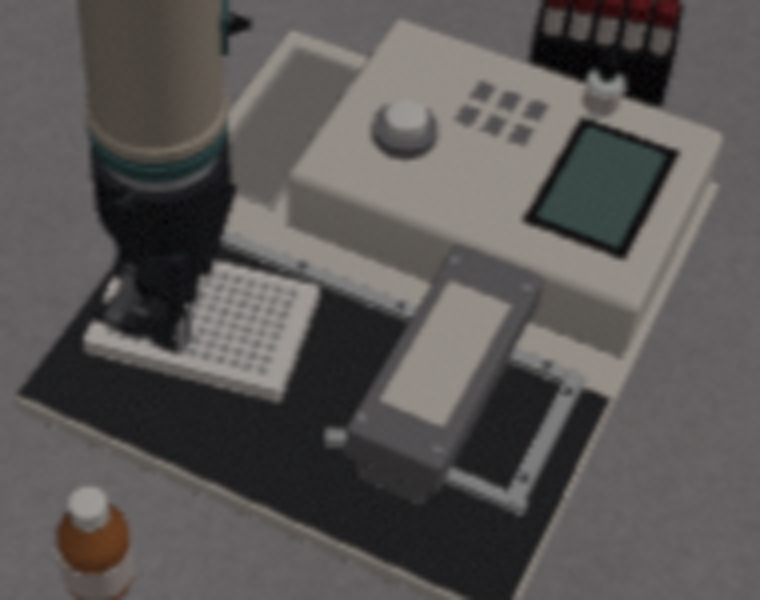

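```bash
python3 - <<'E'
from h import *
S=calibration('scene');p=get_state()['position'];print((proj(S,p)-[195,115])*4)
import pickle;c=pickle.load(open('w1.pkl','rb'));print((proj(S,[[.4996,-.0177,.0364]])-[195,115])*4)
E
```

```text
[[172.67799029 364.28055418]]
[[200.4050462  312.85862149]]
```

View pics/w1.png

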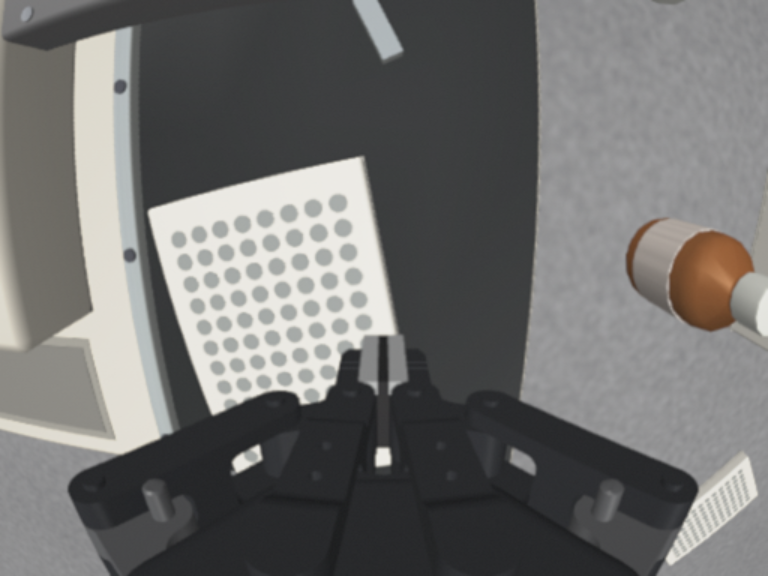

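```bash
python3 - <<'E'
from h import *
import pickle;c=pickle.load(open('w1.pkl','rb'))
f=lambda *l:[((u+.5)/1.5-.5,(v+.5)/1.5-.5) for u,v in l]
t=np.radians(10.9);M=np.array([[np.cos(t),-np.sin(t)],[np.sin(t),np.cos(t)]]);o=np.array([.65,.0318])
for z in(.0364,):
    p=onz(c,f((148,210),(364,156),(396,330)),z,True); print(p,((p[:,:2]-o)@M*1e3).round(1),np.hypot(*(p[0]-p[1])[:2]))
print('rail',((onz(c,f((137,100),(150,250)),.03,True)[:,:2]-o)@M*1e3).round(1))
# where the pad tips appear
q=rot(c['rotation']).inv().apply(get_state()['position']-c['xyz']); r=np.arctan2(np.hypot(q[0],q[1]),-q[2]);n=np.hypot(q[0],q[1])
print('tcp px',((c['cx']+c['fx']*r*q[0]/n)*1.5,(c['cy']-c['fy']*r*q[1]/n)*1.5))
E
```

```text
[[ 0.54288402  0.04570894  0.0364    ]
 [ 0.57492084 -0.03411364  0.0364    ]
 [ 0.51410612 -0.05749903  0.0364    ]] [[-102.6   33.9]
 [ -86.2  -50.5]
 [-150.3  -62. ]] 0.08601163416325656
rail [[ -57.9   41.1]
 [-119.6   38.4]]
tcp px (np.float64(386.72532445508136), np.float64(334.55037184512867))
```

The plate hasn't moved, and the tips look higher in the image than the reported TCP. I'll back off and find the deck by touch.

>>> {"op": "apply_moves", "data": {
  "steps": [0.4, -2, 0, 0, 0.8, -4, 0, 0, 0.95, -4.8, 0, 0, 0.95, -4.8, 0, 0]
}}

```text
clock: 3.83
position: [0.519, -0.1048, 0.0293]
ee_rot: [0.0, 0.996, 0.094, 0.0]
contact_force: [-0.3, 0.4, 0.4]
width: -0.0001
gripper_force: 0.0
```

>>> {"op": "apply_moves", "data": {
  "steps": [0, 0, -0.2, 0, 0, 0, -0.4, 0, 0, 0, -0.6, 0, 0, 0, -0.6, 0, 0, 0, -0.6, 0]
}}

```text
clock: 4.25
position: [0.5178, -0.1023, 0.023]
ee_rot: [-0.0, 0.995, 0.095, -0.0]
contact_force: [0.6, 0.3, -0.8]
width: -0.0002
gripper_force: 0.0
```

>>> {"op": "apply_moves", "data": {
  "steps": [0, 0, -0.15, 0, 0, 0, -0.3, 0, 0, 0, -0.3, 0, 0, 0, -0.3, 0]
}}

```text
clock: 4.58
position: [0.5181, -0.103, 0.0202]
ee_rot: [0.0, 0.995, 0.095, -0.0]
contact_force: [-0.4, 0.0, 0.1]
width: 0.0001
gripper_force: 0.0
```

```bash
python3 - <<'E'
from h import *
s=get_state();sc=get_image('scene')[165:250,195:300]; sd=get_image('side')[160:230,215:300]
S,D=calibration('scene'),calibration('side')
print(s['position'],s['contact_force'],(proj(S,s['position'])-[195,165])*5,(proj(D,s['position'])-[215,160])*5)
a=cv2.resize(sc,None,fx=5,fy=5,interpolation=cv2.INTER_CUBIC)[:,:370];b=cv2.resize(sd,None,fx=5,fy=5,interpolation=cv2.INTER_CUBIC)
o=np.zeros((425,800,3),np.uint8);o[:,:370]=a;o[:350,375:800]=b[:,:425]
o=np.clip(o.astype(float)*1.5,0,255).astype(np.uint8)
cv2.imwrite('pics/c3.png',o[:,:,::-1])
E
```

```text
[ 0.5180949  -0.10297124  0.0201803 ] [-0.44718151  0.03734865  0.0956981 ] [[166.62832418 287.81973836]] [[218.7646927  140.56357434]]
```

View pics/c3.png

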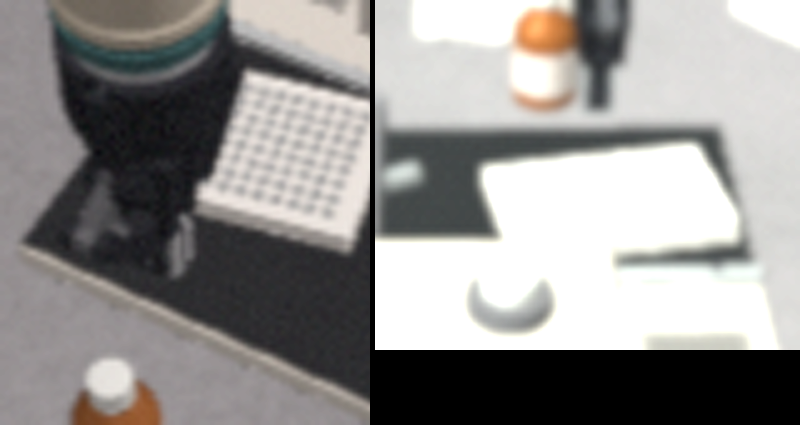

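```bash
python3 - <<'E'
from h import *
S,D=calibration('scene'),calibration('side')
for a in((175,277),(165,270),(185,275)):
  print(tri([(S,(194.6+a[0]/5,164.6+a[1]/5),0),(D,(214.6+45,159.6+107/5),0)]))
print(get_state()['position'])
E
```

```text
[ 0.52096972 -0.10588607  0.04137336]
[ 0.51827287 -0.1061093   0.04261837]
[ 0.52239025 -0.10269353  0.04233352]
[ 0.51820461 -0.10305424  0.0202752 ]
```

Triangulation puts the real fingertips about 20 mm above the reported TCP, so I'll carry on down carefully.

>>> {"op": "apply_moves", "data": {
  "steps": [0, 0, -0.5, 0, 0, 0, -0.9, 0, 0, 0, -1.2, 0, 0, 0, -1.2, 0, 0, 0, -1.2, 0]
}}

```text
clock: 5.1
position: [0.5178, -0.103, 0.0078]
ee_rot: [-0.0, 0.995, 0.095, -0.0]
contact_force: [0.4, -0.6, 0.6]
width: 0.0002
gripper_force: 0.0
```

>>> {"op": "apply_moves", "data": {
  "steps": [0, 0, -0.1, 0, 0, 0, -0.2, 0, 0, 0, -0.3, 0, 0, 0, -0.3, 0, 0, 0, -0.3, 0]
}}

```text
clock: 5.52
position: [0.5181, -0.103, 0.0052]
ee_rot: [0.0, 0.995, 0.095, -0.0]
contact_force: [0.8, 0.4, -0.6]
width: -0.0001
gripper_force: 0.0
```

>>> {"op": "apply_moves", "data": {
  "steps": [0, 0, -0.1, 0, 0, 0, -0.2, 0, 0, 0, -0.2, 0, 0, 0, -0.2, 0]
}}

```text
clock: 5.85
position: [0.5181, -0.103, 0.0032]
ee_rot: [0.0, 0.995, 0.095, -0.0]
contact_force: [-0.7, -0.3, 0.3]
width: 0.0001
gripper_force: 0.0
```

>>> {"op": "apply_moves", "data": {
  "steps": [0, 0, -0.1, 0, 0, 0, -0.2, 0, 0, 0, -0.2, 0, 0, 0, -0.2, 0]
}}

```text
clock: 6.18
position: [0.5183, -0.1031, 0.0017]
ee_rot: [0.0, 0.995, 0.095, 0.0]
contact_force: [-0.3, 0.0, 4.8]
width: 0.0001
gripper_force: 2.3
```

>>> {"op": "apply_moves", "data": {
  "steps": [0, 0, -0.1, 0, 0, 0, -0.2, 0, 0, 0, -0.2, 0, 0, 0, -0.2, 0]
}}

```text
clock: 6.52
position: [0.5183, -0.1031, 0.0016]
ee_rot: [0.0, 0.995, 0.095, 0.0]
contact_force: [-5.0, 0.3, 19.1]
width: 0.0
gripper_force: 9.8
```

Contact is at a TCP z of 0.0017 with the deck at 0.022, so the real tip is 20 mm above the reading. I'll raise about 6 mm clear of the deck and push.

>>> {"op": "apply_moves", "data": {
  "steps": [0, 0, 0.85, 0, 0, 0, 0.85, 0, 0, 0, 0.85, 0]
}}

```text
clock: 6.77
position: [0.5185, -0.1032, 0.0079]
ee_rot: [0.0, 0.995, 0.095, 0.0]
contact_force: [0.3, 0.5, -1.1]
width: -0.0
gripper_force: 0.0
```

>>> {"op": "apply_moves", "data": {
  "steps": [-0.19, 0.98, 0, 0, -0.38, 1.96, 0, 0, -0.49, 2.55, 0, 0, -0.58, 3.05, 0, 0, -0.66, 3.45, 0, 0, -0.74, 3.83, 0, 0, -0.81, 4.22, 0, 0, -0.81, 4.22, 0, 0]
}}

```text
clock: 7.43
position: [0.5098, -0.0601, 0.0078]
ee_rot: [-0.0, 0.995, 0.095, -0.0]
contact_force: [-1.0, 0.4, -0.4]
width: 0.0
gripper_force: 0.0
```

>>> {"op": "apply_moves", "data": {
  "steps": [-0.05, 0.25, 0, 0, -0.09, 0.45, 0, 0, -0.12, 0.6, 0, 0, -0.12, 0.6, 0, 0]
}}

```text
clock: 7.77
position: [0.5087, -0.0547, 0.0078]
ee_rot: [-0.0, 0.995, 0.095, -0.0]
contact_force: [0.0, -0.4, 0.4]
width: -0.0003
gripper_force: 0.2
```

```bash
cat > look.py <<'E'
from h import *
import pickle,sys
c=calibration('wrist');im=get_image('wrist')
pickle.dump(c,open('w.pkl','wb'))
cv2.imwrite(sys.argv[1],cv2.resize(im,(768,576),interpolation=cv2.INTER_CUBIC)[:,:,::-1])
E
python3 look.py pics/w2.png
```

```text
(no output)
```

View pics/w2.png

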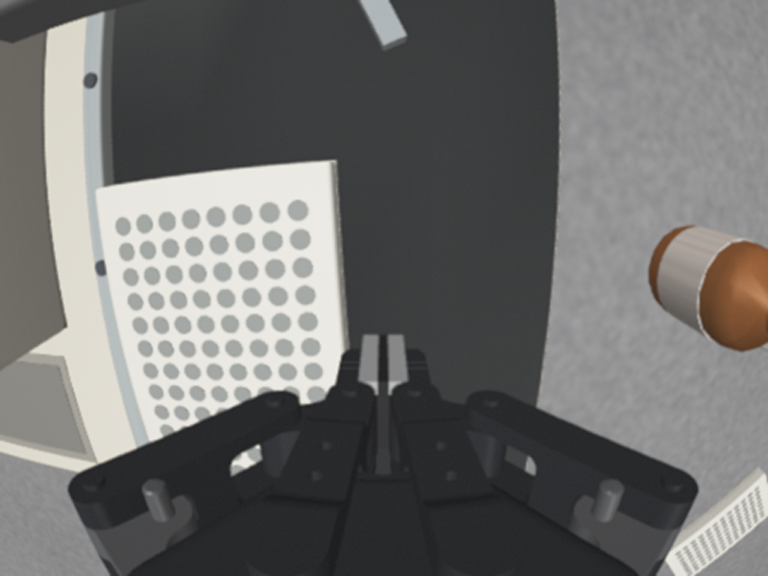

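The plate moved left and turned nearly square: front corners at (97,187) and (335,160), left rail inner edge near (110,100).

```bash
cat > r.py <<'E'
from h import *
import pickle
t=np.radians(10.9);M=np.array([[np.cos(t),-np.sin(t)],[np.sin(t),np.cos(t)]]);o=np.array([.65,.0318])
f=lambda *l:[((u+.5)/1.5-.5,(v+.5)/1.5-.5) for u,v in l]
r=lambda c,uv,z:((onz(c,f(*uv),z,True)[:,:2]-o)@M*1e3).round(1).tolist()
E
python3 - <<'E'
from r import *
c=pickle.load(open('w.pkl','rb'))
p=np.array(r(c,[(97,187),(335,160),(346,320)],.0364));print(p.tolist(),np.degrees(np.arctan2(*(p[1]-p[0])[::-1]))+90,np.degrees(np.arctan2(*(p[1]-p[2])[::-1])))
print('rail top inner',r(c,[(105,60),(108,160)],.03),'deck edge',r(c,[(556,60),(550,300)],.022))
print('tcp',(get_state()['position'][:2]-o)@M)
E
```

```text
[[-90.9, 42.9], [-87.3, -42.5], [-138.2, -45.0]] 2.4138496289581894 2.811874909411446
rail top inner [[-44.2, 43.1], [-81.7, 41.7]] deck edge [[-49.3, -117.2], [-136.3, -118.8]]
tcp [-0.15497282 -0.05827973]
```

>>> {"op": "apply_moves", "data": {
  "steps": [-0.02, 0.1, 0, 0, -0.04, 0.2, 0, 0, -0.06, 0.3, 0, 0, -0.06, 0.3, 0, 0]
}}

```text
clock: 8.15
position: [0.5083, -0.0521, 0.0078]
ee_rot: [0.0, 0.995, 0.095, 0.0]
contact_force: [0.1, -2.6, 0.7]
width: -0.0003
gripper_force: 0.9
```

>>> {"op": "apply_moves", "data": {
  "steps": [-0.02, 0.1, 0, 0, -0.03, 0.15, 0, 0, -0.03, 0.15, 0, 0]
}}

```text
clock: 8.4
position: [0.5083, -0.0519, 0.0079]
ee_rot: [0.001, 0.995, 0.096, 0.0]
contact_force: [-0.8, -6.4, -0.3]
width: -0.0
gripper_force: 2.9
```

>>> {"op": "apply_moves", "data": {
  "steps": [0.3, -1.5, 0, 0, 0.5, -2.5, 0, 0, 0.5, -2.5, 4, 0, 0.5, -2.5, 7, 0, -3, -0.5, 7, 0, -6.5, 1.5, 7, 0, -10.4, 3.7, 7, 0, -10.4, 3.7, 7, 0],
  "jaw": 200
}}

```text
clock: 9.07
position: [0.3938, -0.0095, 0.0765]
ee_rot: [-0.003, 0.995, 0.095, -0.006]
contact_force: [-1.4, 0.9, 0.0]
width: 0.0183
gripper_force: 0.0
```

>>> {"op": "apply_moves", "data": {
  "steps": [0, 0, 0, 0, 0, 0, 0, 0]
}}

```text
clock: 9.23
position: [0.405, -0.0134, 0.0782]
ee_rot: [0.0, 0.995, 0.095, 0.001]
contact_force: [0.5, -0.4, 0.1]
width: 0.0182
gripper_force: 0.0
```

```bash
python3 look.py pics/w3.png; python3 - <<'E'
from r import *
s=get_state();print(s['position'],s['ee_rot'],s['width'],(s['position'][:2]-o)@M)
E
```

```text
[ 0.40582172 -0.01379167  0.07827788] [3.69665892e-04 9.95504813e-01 9.47003622e-02 1.36848773e-03] 0.018214947876125508 [-0.24839416  0.00140386]
```

View pics/w3.png

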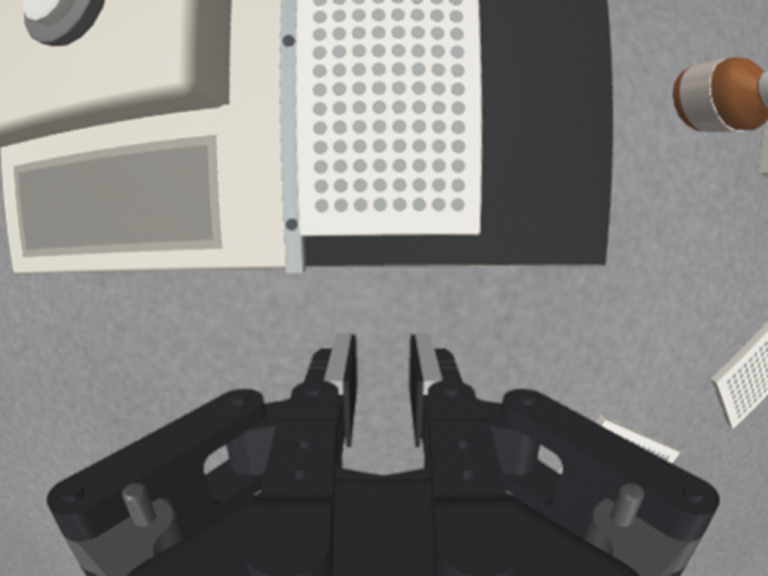

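The plate now lies square along the left rail, with its rear edge at v≈234 and the rail at u≈295. The fingers are centred behind it.

```bash
python3 - <<'E'
from r import *
c=pickle.load(open('w.pkl','rb'))
print('rear',r(c,[(300,235),(480,233)],.0364),'right',r(c,[(480,60),(480,225)],.0364),'railin',r(c,[(298,100),(302,265)],.03),'deck rear',r(c,[(310,265),(605,264)],.022),'deck right',r(c,[(612,80),(606,260)],.022))
E
```

```text
rear [[-215.8, 42.4], [-214.7, -42.8]] right [[-132.4, -41.7], [-210.9, -42.6]] railin [[-151.2, 43.4], [-231.8, 43.2]] deck rear [[-233.7, 40.5], [-232.4, -119.6]] deck right [[-131.3, -118.8], [-230.2, -120.0]]
```

>>> {"op": "apply_moves", "data": {
  "steps": [0, 0, -4, 0, 0, 0, -6, 0, 0, 0, -7.2, 0, 0, 0, -7.2, 0]
}}

```text
clock: 9.62
position: [0.4037, -0.0137, 0.0035]
ee_rot: [-0.001, 0.996, 0.094, -0.002]
contact_force: [-0.6, -0.1, 0.2]
width: 0.0182
gripper_force: 0.0
```

>>> {"op": "apply_moves", "data": {
  "steps": [1.18, 0.24, 0, 0.4, 1.96, 0.39, 0, 0.4, 2.65, 0.53, 0, 0.4, 3.34, 0.67, 0, 0.4, 4.02, 0.8, 0, 0.4, 4.71, 0.94, 0, 0.4, 5.4, 1.08, 0, 0.4, 6.08, 1.22, 0, 0.4]
}}

```text
clock: 10.28
position: [0.4655, -0.0009, 0.0059]
ee_rot: [0.0, 0.995, 0.098, 0.0]
contact_force: [-0.9, -0.4, 0.5]
width: 0.0182
gripper_force: 0.3
```

```bash
cat > chk.py <<'E'
from r import *
s=get_state();c=calibration('wrist');im=get_image('wrist')
print(s['position'],s['contact_force'],'tcp',((s['position'][:2]-o)@M).round(4))
w=((im.min(2)>190)).astype(np.uint8); w[225:]=0
n,l,st,ce=cv2.connectedComponentsWithStats(w)
for i in np.argsort(-st[1:,4])[:4]+1:print(st[i],ce[i].round())
# white plate edges: rows scanned for transition plate->dark on right, rear edge by columns
g=im.min(2).astype(int)
def drop(a): d=a[:-3]-a[3:]; k=int(np.argmax(d)); return k+1.5,int(d.max())
R=[];B=[]
for v in (60,90,120,150,180): R.append((v,drop(g[v,250:400])))
for u in (215,300): B.append((u,drop(g[60:235,u])))
print([(v,250+a[0],a[1],((onz(c,[(250+a[0],v)],.0364,True)[:,:2]-o)@M*1e3).round(1).tolist()[0]) for v,a in R])
print([(u,60+a[0],a[1],((onz(c,[(u,60+a[0])],.0364,True)[:,:2]-o)@M*1e3).round(1).tolist()[0]) for u,a in B])
cv2.imwrite('pics/tmp%d.png'%int(s['clock']*100),im[:,:,::-1])
E
python3 chk.py
```

```text
[ 0.46546717 -0.00092373  0.00594056] [-0.89909577 -0.39775997  0.4596557 ] tcp [-0.1874  0.0028]
[  169     0   187   225 27596] [262. 115.]
[   69     0    96   225 10694] [133. 119.]
[   0    0   53  186 8753] [23. 94.]
[(60, 356.5, 146, [-96.1, -41.8]), (90, 355.5, 148, [-110.4, -41.5]), (120, 355.5, 153, [-124.4, -42.0]), (150, 353.5, 160, [-138.5, -41.8]), (180, 351.5, 160, [-153.0, -41.9])]
[(215, 226.5, 145, [-177.0, 23.7]), (300, 225.5, 145, [-176.2, -17.8])]
```

>>> {"op": "apply_moves", "data": {
  "steps": [0.69, 0.13, 0, 0, 1.37, 0.26, 0, 0, 2.06, 0.4, 0, 0, 2.75, 0.53, 0, 0, 3.44, 0.66, 0, 0, 4.12, 0.79, 0, 0, 4.81, 0.93, 0, 0, 5.5, 1.06, 0, 0]
}}

```text
clock: 11.0
position: [0.5204, 0.0096, 0.0057]
ee_rot: [0.0, 0.995, 0.098, -0.0]
contact_force: [-0.1, 0.3, 0.2]
width: 0.0182
gripper_force: 0.2
```

```bash
python3 chk.py
```

```text
[0.52043592 0.00960544 0.00573023] [-0.12973131  0.31491388  0.1763343 ] tcp [-0.1314  0.0027]
[  170    30   187   195 24156] [262. 130.]
[    0     0    60   225 10798] [ 24. 117.]
[ 110   37   53  188 7975] [135. 131.]
[(60, 356.5, 158, [-40.2, -41.8]), (90, 356.5, 160, [-54.4, -42.0]), (120, 355.5, 148, [-68.4, -41.9]), (150, 354.5, 155, [-82.5, -42.3]), (180, 352.5, 155, [-97.0, -42.4])]
[(215, 226.5, 147, [-120.9, 23.7]), (300, 226.5, 146, [-120.7, -17.9])]
```

>>> {"op": "apply_moves", "data": {
  "steps": [0.6, 0.12, 0, 0, 1.2, 0.23, 0, 0, 1.8, 0.35, 0, 0, 2.4, 0.46, 0, 0, 3, 0.58, 0, 0, 3.6, 0.7, 0, 0, 4.2, 0.81, 0, 0, 4.7, 0.91, 0, 0]
}}

```text
clock: 11.72
position: [0.5676, 0.0187, 0.0058]
ee_rot: [0.0, 0.995, 0.098, 0.0]
contact_force: [-0.2, -0.4, -0.3]
width: 0.0182
gripper_force: 0.2
```

>>> {"op": "apply_moves", "data": {
  "steps": [0.2, 0.04, 0, 0, 0.4, 0.08, 0, 0, 0.6, 0.12, 0, 0, 0.6, 0.12, 0, 0]
}}

```text
clock: 12.05
position: [0.5731, 0.0198, 0.0058]
ee_rot: [0.0, 0.995, 0.098, 0.0]
contact_force: [-0.1, -0.9, 0.2]
width: 0.0182
gripper_force: 0.0
```

```bash
python3 chk.py
```

```text
[0.57312019 0.01981618 0.00576308] [-0.10935893 -0.8692536   0.22748814] tcp [-0.0778  0.0028]
[  123    19   287   123 33163] [265.  81.]
[    0     0    59   225 10755] [ 24. 117.]
[ 173  166  179   59 7727] [262. 197.]
[ 115  168   48   57 2335] [138. 196.]
[(60, 327.5, 2, [12.2, -27.9]), (90, 277.5, 2, [-2.7, -5.3]), (120, 347.5, 2, [-15.0, -38.0]), (150, 267.5, 2, [-29.8, -1.2]), (180, 351.5, 142, [-43.4, -41.9])]
[(215, 226.5, 141, [-67.3, 23.7]), (300, 225.5, 150, [-66.5, -17.8])]
```

>>> {"op": "apply_moves", "data": {
  "steps": [0.1, 0.02, 0, 0, 0.2, 0.04, 0, 0, 0.3, 0.06, 0, 0, 0.3, 0.06, 0, 0]
}}

```text
clock: 12.43
position: [0.5755, 0.0203, 0.0057]
ee_rot: [0.0, 0.995, 0.098, -0.0]
contact_force: [-0.4, -0.4, 0.2]
width: 0.0187
gripper_force: 0.4
```

>>> {"op": "apply_moves", "data": {
  "steps": [0.1, 0.02, 0, 0, 0.2, 0.04, 0, 0, 0.2, 0.04, 0, 0]
}}

```text
clock: 12.68
position: [0.5754, 0.0205, 0.0054]
ee_rot: [0.0, 0.995, 0.099, -0.002]
contact_force: [-4.9, -2.1, 2.9]
width: 0.0183
gripper_force: 2.5
```

The push met firm resistance where home was expected. I'll back off, lift and verify.

>>> {"op": "apply_moves", "data": {
  "steps": [-1, -0.2, 0, 0, -2.5, -0.5, 0, 0, -4, -0.8, 0, 0, -4, -0.8, 3, 0, -4, -0.8, 6.5, 0, -4, -0.8, 10, 0, -4, -0.8, 10, 0, -4, -0.8, 10, 0],
  "jaw": 255
}}

```text
clock: 13.35
position: [0.5399, 0.0126, 0.1083]
ee_rot: [0.001, 0.995, 0.098, 0.004]
contact_force: [-0.4, 0.3, -1.0]
width: 0.0001
gripper_force: 0.0
```

```bash
python3 - <<'E'
from r import *
s=get_state();c=calibration('wrist');im=get_image('wrist');g=im.min(2).astype(int)
print(s['position'],((s['position'][:2]-o)@M).round(4))
q=rot(c['rotation']).inv()
def px(X,Y,z):
    w=np.r_[o+M@np.array([X,Y]),z]; v=q.apply(w-c['xyz']);n=np.hypot(v[0],v[1]);a=np.arctan2(n,-v[2]);return c['cx']+c['fx']*a*v[0]/n,c['cy']-c['fy']*a*v[1]/n
for Y in(.03,.0,-.03):
    u,v=px(-.064,Y,.0364);u=int(round(u));v0=int(v)
    d=g[v0-20:v0+20-3,u]-g[v0-17:v0+20,u];k=np.argmax(d);print(u,v,v0-20+k+1.5,d[k],((onz(c,[(u,v0-20+k+1.5)],.0364,True)[0,:2]-o)@M*1e3).round(1))
# key in wrist view
print('key px',px(-.0961,.1376,.096),px(-.0945,.142,.096))
hsv=cv2.cvtColor(im,cv2.COLOR_RGB2HSV)
u,v=map(int,px(-.096,.139,.096));x0,y0=max(u-45,0),max(v-45,0);cr=im[y0:v+45,x0:u+45];print(cr.shape)
gr=((cr.max(2)<165)&(cr.max(2)>60)).astype(np.uint8);n,l,st,ce=cv2.connectedComponentsWithStats(gr)
for i in np.argsort(-st[1:,4])[:3]+1:print(st[i]+[x0,y0,0,0,0],ce[i]+[x0,y0])
cv2.imwrite('pics/k.png',im[:,:,::-1])
E
```

```text
[0.53989593 0.01262594 0.10825826] [-0.1117  0.002 ]
222 132.75477097812038 133.5 154 [-64.6  29.8]
259 132.75869138673644 133.5 153 [-64.6   0.4]
297 133.35021901431014 133.5 155 [-64.1 -30. ]
key px (np.float64(67.10070989633957), np.float64(190.61666127130454)) (np.float64(62.177659217714734), np.float64(188.4158262914218))
(90, 90, 3)
[  47  158   50   57 1422] [ 77.81575246 183.76933896]
[ 29 145  16  14 187] [ 36.59358289 151.0855615 ]
[ 20 145   5  14  53] [ 21.43396226 151.98113208]
```

The plate is home and square: its rear edge is at −64.1 to −64.6 mm, where −63.9 is expected. Next is the key.

>>> {"op": "apply_moves", "data": {
  "steps": [0, 0, 3, 0, -0.4, 4, 3, 0, -0.7, 8, 3, 0, -1, 12, 3, 0, -1.1, 13.8, 3, 0, -1.1, 13.8, 3, 0, -1.1, 13.8, 3, 0, -1.1, 13.8, 3, 0]
}}

```text
clock: 14.07
position: [0.526, 0.1499, 0.1344]
ee_rot: [0.001, 0.995, 0.098, -0.001]
contact_force: [-0.3, -0.7, -0.5]
width: -0.0001
gripper_force: 0.0
```

```bash
python3 - <<'E'
from r import *
import glob
# key cap centre by bright blob on grey collar, from first scene/side views and w0
S,D=calibration('scene'),calibration('side');W=pickle.load(open('w0.pkl','rb'))
ims={'s':(cv2.imread('pics/scene0.png'),S,(297,144),0),'d':(cv2.imread('pics/side0.png'),D,(241,216),0),'w':(np.load('w0.npy')[:,:,::-1],W,(101.5,150),1)}
L=[]
for k,(im,c,p,fi) in ims.items():
    u,v=map(int,p);cr=im[v-22:v+23,u-22:u+23].min(2).astype(np.uint8)
    th,b=cv2.threshold(cr[10:36,10:36],0,1,cv2.THRESH_OTSU)
    n,l,st,ce=cv2.connectedComponentsWithStats(b,connectivity=4);i=l[12,12]
    e=ce[i]+[u-12,v-12];print(k,th,st[i],e)
    e=e if st[i][4]<330 and i else np.array(p,float);L.append((c,e,fi))
print(tri(L),tri(L[:2]),tri(L[1:]),tri([L[0],L[2]]))
s=get_state();print(s['position'])
E
```

```text
s 104.0 [  0   0  26  26 545] [297.90275229 143.38899083]
d 154.0 [  0   0  26  26 503] [242.0695825  216.22465209]
w 171.0 [  0   3  18  21 305] [ 97.33442623 151.15081967]
[0.5287818  0.15643928 0.09424243] [0.52951007 0.15648623 0.09420711] [0.52851066 0.15636761 0.09438725] [0.52688555 0.15907454 0.09025793]
[0.52603198 0.14993993 0.13440726]
```

>>> {"op": "apply_moves", "data": {
  "steps": [0, 0.2, -2, 0, 0, 0.2, -4, 0, 0, 0.2, -5.4, 0, 0, 0.2, -5.8, 0, 0, 0.2, -5.8, 0]
}}

```text
clock: 14.48
position: [0.5256, 0.1511, 0.0763]
ee_rot: [0.0, 0.995, 0.097, -0.002]
contact_force: [-0.4, -0.1, 0.5]
width: -0.0001
gripper_force: 0.0
```

>>> {"op": "apply_moves", "data": {
  "steps": [0, 0, -0.2, 0, 0, 0, -0.4, 0, 0, 0, -0.6, 0, 0, 0, -0.6, 0]
}}

```text
clock: 14.82
position: [0.5278, 0.1523, 0.0725]
ee_rot: [0.0, 0.995, 0.098, 0.001]
contact_force: [-0.7, -2.6, 2.9]
width: -0.0001
gripper_force: 1.6
```

Contact is on the key's spring; pressing on to the bottom.

>>> {"op": "apply_moves", "data": {
  "steps": [0, 0, -0.1, 0, 0, 0, -0.2, 0, 0, 0, -0.3, 0, 0, 0, -0.3, 0, 0, 0, -0.3, 0]
}}

```text
clock: 15.23
position: [0.5278, 0.1525, 0.0696]
ee_rot: [0.0, 0.995, 0.098, 0.001]
contact_force: [-0.5, -4.0, 7.3]
width: 0.0002
gripper_force: 3.3
```

>>> {"op": "apply_moves", "data": {
  "steps": [0, 0, -0.1, 0, 0, 0, -0.15, 0, 0, 0, -0.15, 0, 0, 0, -0.15, 0]
}}

```text
clock: 15.57
position: [0.5278, 0.1525, 0.0695]
ee_rot: [0.0, 0.995, 0.099, 0.002]
contact_force: [-2.1, -3.2, 15.2]
width: 0.0003
gripper_force: 7.4
```

The key bottomed out, with 6 mm of travel and 15 N. Releasing.

>>> {"op": "apply_moves", "data": {
  "steps": [0, 0, 0.5, 0, 0, 0, 1.2, 0, 0, 0, 3, 0, 0, 0, 6, 0, 0, 0, 10, 0, 0, 0, 10, 0, 0, 0, 10, 0, 0, 0, 10, 0]
}}

```text
clock: 16.23
position: [0.5258, 0.1531, 0.1667]
ee_rot: [-0.0, 0.995, 0.098, -0.001]
contact_force: [-0.2, 0.4, 0.0]
width: 0.0001
gripper_force: 0.0
```

```bash
python3 - <<'E'
from h import *
s=get_state();print(s['clock'],s['position'],s['contact_force'])
S=calibration('scene');a=cv2.imread('pics/scene0.png').astype(int);b=get_image('scene')[:,:,::-1].astype(int)
# bystander change check around bottle, jar, deep plate, vial
for n,(u,v) in dict(bottle=(219,252),jar=(279,280),deep=(196,298),vial=(346,139)).items(): print(n,abs(a-b)[v-10:v+10,u-10:u+10].mean().round(1))
print(sign_off())
E
```

```text
16.2333 [0.5257899  0.15310592 0.16667883] [-0.23882075  0.37474024  0.04318323]
bottle 1.8
jar 2.2
deep 2.1
vial 2.3
the job is handed in; nothing more can be done
None
```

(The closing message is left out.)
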